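Raise the fume enclosure's sash to the pointer and slide the reagent bottle in

TASK

With fingertips beneath its black-edged lip, push the sash (front window) of the fume enclosure up until the underside of the lip is level with the yellow pointer on the left post, and leave it there. Then gently push the white reagent bottle along the worktop, upright, in under the raised sash until it stands wholly inside, behind the window. Only push: do not pinch the lip, grip or lift the bottle, touch the clear pane or disturb the other things.

Things in the scene. Friction and masses are not known exactly. Their poses are not given: they have to be found in the camera images.
- enclosure: white bench fume enclosure, fixed, 480 mm wide, 545 mm high, no floor or sill (the worktop runs through). Origin on the worktop, mid-front, in the plane of the sash; x points into the chamber, y to its left, z up. Posts at y = +-210 to +-240 mm, x = -25 to 30 mm; chamber 415 mm wide, back wall at x = 249 mm, roof 300 mm up behind the sash
- sash (a joint): height of the sash, m: 0 at its lowest, where the underside of the lip is 65 mm above the worktop; 1:1 upwards, up to 0.20. Counterweights in the posts balance it: rising takes about 4.5 N (3 N of friction, the rest weight) and it stays where it is left
- lip_edge (a point): middle of the lower front edge of the sash's lip: a flat shelf 380 mm wide (along enclosure y) and 11 mm thick at the foot of the sash, jutting 38 mm from its bottom rail towards the robot. This edge is 45 mm in front of the pane's plane and 20 mm in front of the posts. Below lip and rail is open space
- height_pointer: yellow pointer, 14 mm high, standing 11 mm out, with a black clamping screw, on the front face of the enclosure's left post; its arrow points at the sash. Its origin is on the arrow's centre line, at the post's face: the height to which the underside of the lip shall be raised (185 to 235 mm above the worktop)
- bottle: white plastic reagent bottle with a ribbed white cap and a blue-and-green label, 68 mm diameter, 166 mm high, about 0.4 kg, too tall to pass until the sash is raised; stands in front of the enclosure, left or right. Origin at the centre of its underside
- green_pot: white sample pot with green lid, 57 mm diameter, 58 mm high, a bystander on the other side of the enclosure's front. Origin at the centre of its underside
- crucible: porcelain crucible, 41 mm diameter, 40 mm high, a bystander on the worktop outside the enclosure, left of its left post. Origin at the centre of its underside
Not all that is in view belongs to the job. What is meant by the bottle is not purple, red or turquoise, and is the larger of those in its own colour.

How it is judged:
By the outcome, as a careful person would: the job done as asked, in the order asked, and still so for the second after the job is handed in, with the robot touching nothing.
It also fails if it takes over 61 s, if anything falls off the work surface, if the arm or the gripper's body presses on something with over 40 N, if the wrist force passes 120 N, or if a joint passes its speed limit or range.

ROBOT

A 6-joint arm with a two-finger parallel gripper is mounted at the origin on a cart in front of the work surface, level with it; the furniture and walls round the work are solid. World frame = base frame: x ahead of the robot, y to its left, z up, the work surface at z = 0. Lengths are in m, angles in rad, forces in N, time in s.
With the tool pointing down it reaches from about 0.25 to 0.775 m from the base axis. Payload 4 kg.
Tool frame: the origin (TCP) lies at the very end of the fingers, on their centre line; the grasp point (between the pads) lies 19 mm behind it (robot.pinch_z is the distance from the TCP to the grasp point, in m); z points along the fingers, y is the line along which they close (so a half turn about z gives the same grasp; the last joint's range is limited). The gripper opens to 94 mm and grips with 3 to 60 N. Pads are 16 mm wide; open, the fingers measure 119 mm over their backs; the gripper's body (75 mm by 177 mm) begins 78 mm behind the grasp point.
Start: joints at [-1.341, 0.087, 1.371, -0, 1.684, -0.103], TCP at [0.18, -0.52, 0.206] pointing down, gripper open.
Joint ranges: [-3.1, 3.1], [-0.76, 2.03], [0.27, 2.55], [-1.08, 4.22], [0.17, 2.65], [-2.57, 2.57]. Speed limits (rad/s): [2.79, 2.79, 3.14, 3.14, 3.14, 3.14].

INTERFACE

Orientations are given as [roll, pitch, yaw] about the fixed x, y, z axes, in that order (R = Rz(yaw) Ry(pitch) Rx(roll)).
In Python, from bench import robot gives the robot as it stands.
- The arm moves only by the tool arm_command, never from a script. Its argument "targets" is one flat list of numbers, 7 for each row, row after row: the turn, a rotation vector about the tool's x, y, z in degrees, then the shift along the tool's x, y, z in mm, then the closure, from -1 (fully open) to 1 (shut). In form: [ax, ay, az, x, y, z, hand, ax, ay, az, x, y, z, hand, ...]. A call has 1 to 20 rows; each row is the pose to reach, as a shift and turn from the pose commanded when the call began, along the tool's axes at that moment; what a row does not reach only later rows make up. A row lasts 1/10 s, in which the tool goes at most 50 mm and 8.59 degrees, less where a joint would pass 70% of its speed; a pose out of reach is approached as far as the arm can. A call with a gripper value outside its range is refused whole. The fingers move at their own pace and stop on an object; the grip force is fixed at half the most. Time passes only in rows, so rows that repeat a pose let the fingers close. It gives the time, the measured TCP pose, the force, the opening and the grip force at its end, in the units of the state.
- robot.get_obs(): the state, without advancing time (a new reading comes with each control period).
- robot.snapshot(name): name is "scene" or "side" or "wrist"; returns a dict with "color" (384x512x3 uint8, red, green, blue), "range_z" (384x512 float32, m along the optical axis (not along the pixel's ray), 0 where there is no reading), "fx", "fy", "cx", "cy" (pixels), "dist_coeffs" ([k1, k2, p1, p2, k3] as OpenCV has them; the pictures are not rectified), "T" (4x4, takes a point from camera to world coordinates); the wrist camera has in their place "T_tool_cam" (4x4, takes a point from camera to tool coordinates, whose origin is the TCP and whose axes are the flange's). Camera axes: x right, y down, z forward; pixel columns grow to the right and rows downward; lengths in m; the calibration is good to about 2 mm. A picture is of the moment at which its call begins: read the wrist's pose just before it.
- robot.close_job(): hands the job in; it is judged then, once.
The state is a dict: "time": time; "joint_positions": joint angles; "qvel": joint speeds; "joint_torque": joint torques, N m; "tool_pos": TCP position; "ee_rot": TCP orientation; "wrist_force": force on the tool from outside, world axes, zero at the start; "wrist_torque": the same for the moment, N m; "width": finger opening in m; "finger_force": force on a finger pad.
Only numpy, scipy, OpenCV 4.12 (cv2) and the standard library are available. Lean on these libraries where they do the work, as an engineer would, in place of code of your own. Each camera call takes 0.05 s, during which the arm holds its last target. There are 200 camera calls.

## Working session

There is one attempt and no reset: what is moved stays moved. The work goes in short steps, Python scripts to look and compute and a tool call to move; the robot and the scene stay as the last step left them, time stands still between calls to the robot, and variables do not carry over. Pictures are saved under pics/ and viewed, at most 13 in all, crops included, and the job is handed in when it is done.

Besides the shell and the picture viewer there is one more tool, called after "Request:" as a command line: name --argument value ..., lists and objects as JSON in quotes. arm_command: Moves the arm, as the interface text tells. Its arguments: {"type":"object","properties":{"targets":{"type":"array"}},"required":["targets"]}

```bash
mkdir -p pics
cat > h.py <<'E'
import numpy as np,cv2
from bench import robot
def snap(n):
    o=robot.get_obs(); s=robot.snapshot(n)
    if n=='wrist':
        from scipy.spatial.transform import Rotation as R
        T=np.eye(4);T[:3,:3]=R.from_euler('xyz',o['ee_rot']).as_matrix() if np.size(o['ee_rot'])==3 else np.array(o['ee_rot']).reshape(3,3)
        T[:3,3]=o['tool_pos'];s['T']=T@s['T_tool_cam']
    return s
def save(s,f,crop=None,k=1):
    im=s['color'][...,::-1]
    if crop: u0,v0,u1,v1=crop; im=im[v0:v1,u0:u1]
    cv2.imwrite('pics/'+f,cv2.resize(im,None,fx=k,fy=k,interpolation=cv2.INTER_CUBIC))
def rays(s,uv):
    K=np.array([[s['fx'],0,s['cx']],[0,s['fy'],s['cy']],[0,0,1]])
    p=cv2.undistortPoints(np.array(uv,float).reshape(-1,1,2),K,np.array(s['dist_coeffs'],float)).reshape(-1,2)
    return np.c_[p,np.ones(len(p))]
def pts(s,uv):
    r=rays(s,uv); z=np.array([s['range_z'][int(v),int(u)] for u,v in uv])
    return (r*z[:,None])@s['T'][:3,:3].T+s['T'][:3,3]
def cloud(s):
    h,w=s['range_z'].shape; uu,vv=np.meshgrid(np.arange(w),np.arange(h))
    uv=np.c_[uu.ravel(),vv.ravel()]; r=rays(s,uv); z=s['range_z'].ravel()
    P=(r*z[:,None])@s['T'][:3,:3].T+s['T'][:3,3]; P[z==0]=np.nan
    return P.reshape(h,w,3)
def project(s,P):
    Ti=np.linalg.inv(s['T']);K=np.array([[s['fx'],0,s['cx']],[0,s['fy'],s['cy']],[0,0,1]])
    return cv2.projectPoints(np.array(P,float).reshape(-1,1,3),cv2.Rodrigues(Ti[:3,:3])[0],Ti[:3,3],K,np.array(s['dist_coeffs'],float))[0].reshape(-1,2)
E
python3 - <<'E'
from h import *
import pickle
print(robot.get_obs())
for n in('scene','side'):
    s=snap(n);pickle.dump(s,open(n+'.pkl','wb'));print(n,s['T'].round(3).tolist(),s['fx'])
    save(s,n+'.png',k=1.5)
E
```

```text
{'time': 0.0, 'joint_positions': array([-1.34104825e+00,  8.79607800e-02,  1.37224557e+00, -1.75787590e-05,
        1.68360071e+00, -1.03049832e-01]), 'qvel': array([ 0.00013727,  0.00037472,  0.00013719, -0.00115502,  0.00236664,
        0.00101837]), 'joint_torque': array([-2.38979901e-04, -3.40173519e+01, -3.02432120e+01,  7.17683346e-02,
        3.29124823e-02, -1.56897181e-04]), 'tool_pos': array([ 0.17956874, -0.51927864,  0.20430543]), 'ee_rot': array([-3.13938819e+00, -2.10412121e-04,  3.32795715e-01]), 'wrist_force': array([-0.67721474, -0.39401948,  0.14736559]), 'wrist_torque': array([-0.02969522, -0.01822498,  0.00571878]), 'finger_force': 0.0, 'width': 0.09396882747658125}
scene [[-0.479, -0.637, 0.605, -0.086], [-0.878, 0.358, -0.317, 0.452], [-0.015, -0.683, -0.731, 0.917], [0.0, 0.0, 0.0, 1.0]] 495.0630842033746
side [[0.981, -0.15, 0.126, 0.419], [-0.196, -0.748, 0.633, -0.496], [-0.0, -0.646, -0.763, 0.907], [0.0, 0.0, 0.0, 1.0]] 346.38294149496335
```

View pics/scene.png

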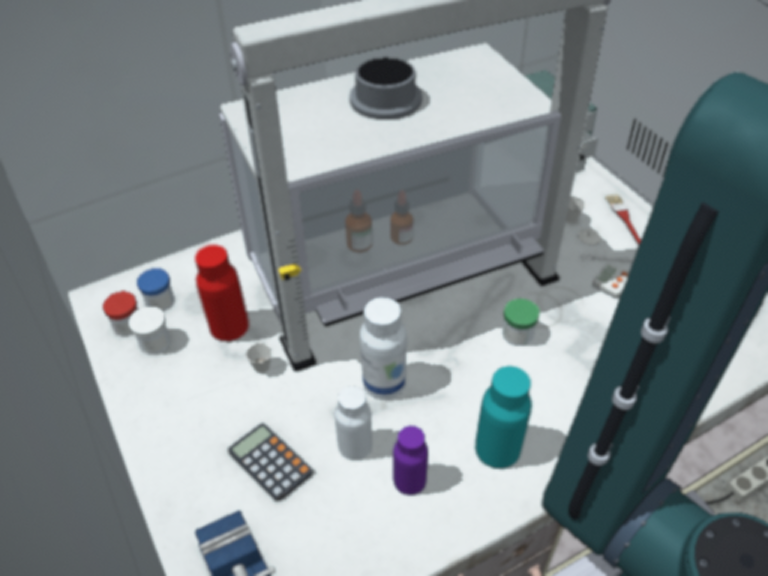

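View pics/side.png

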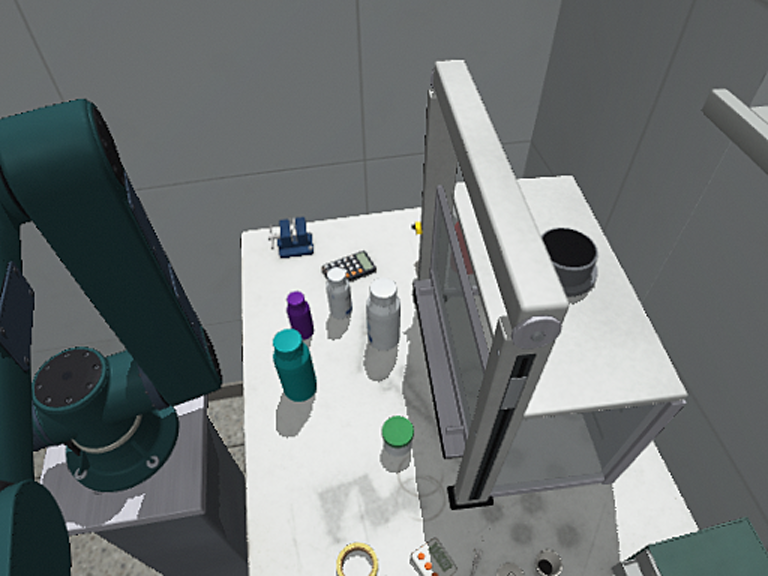

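The scene shows these bottle candidates (1.5x pixels): large white (383,350), small white (354,425), purple (410,460), turquoise (503,418), red (222,293). I choose the large white one with the blue-green label. The pointer is at (289,271), the lip runs from (320,318) to (543,255), and the green pot is at (520,320).

Run:
```python
from h import *
import pickle
np.set_printoptions(precision=4,suppress=True)
s=pickle.load(open('scene.pkl','rb'));d=pickle.load(open('side.pkl','rb'))
save(s,'c1.png',(160,160,400,340),3.3)
for n,q in(('scene',s),('side',d)):
    P=cloud(q);np.save(n+'P.npy',P)
    V=P.reshape(-1,3);V=V[~np.isnan(V[:,0])]
    print(n,'table',np.median(V[(abs(V[:,2])<.02)][:,2]))
P=np.load('sceneP.npy')
for name,u,v in [('bottlecap',255,205),('bottle',255,235),('small',234,265),('purp',272,290),('turq',340,250),('gpot',347,206),('cruc',173,235),('ptr',193,181),('postL foot',200,240),('postR foot',364,185),('lipL',214,212),('lipR',361,170),('beamL',165,30),('beamR',390,10)]:
    print(name,P[v,u])
```

```text
scene table -0.00042848948680829224
side table 0.001412201702826854
bottlecap [0.5279 0.1287 0.1678]
bottle [0.4969 0.1465 0.1139]
small [0.4432 0.2227 0.1235]
purp [0.3605 0.184  0.1161]
turq [0.3467 0.0429 0.1665]
gpot [ 0.5078 -0.1059  0.0589]
cruc [0.6593 0.2793 0.0197]
ptr [0.6093 0.2271 0.215 ]
postL foot [0.62   0.2279 0.0126]
postR foot [ 0.5793 -0.2193  0.0113]
lipL [0.608  0.1897 0.1017]
lipR [ 0.5929 -0.2118  0.057 ]
beamL [0.6291 0.232  0.5405]
beamR [ 0.5934 -0.2129  0.4863]
```

View pics/c1.png

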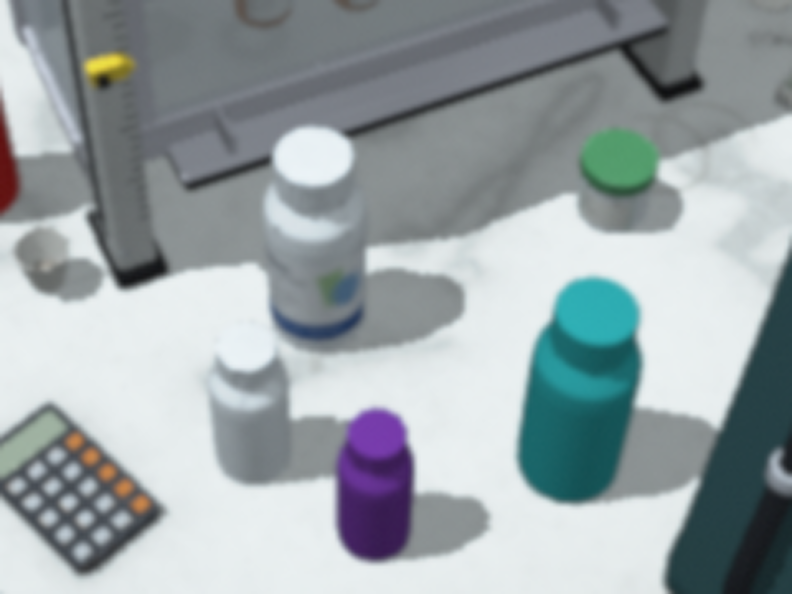

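The crop confirms it: the big white bottle with the blue-green label is at crop (315,230). Next I fit the enclosure pose, the bottle axis and the pointer height.

Run:
```python
from h import *
import pickle
from scipy.optimize import least_squares
np.set_printoptions(precision=4,suppress=True)
s=pickle.load(open('scene.pkl','rb'));d=pickle.load(open('side.pkl','rb'))
P=np.load('sceneP.npy');Q=np.load('sideP.npy')
# circle fits
def circ(V,c0,r,z0,z1,rad=.07):
    m=(np.hypot(V[...,0]-c0[0],V[...,1]-c0[1])<rad)&(V[...,2]>z0)&(V[...,2]<z1)
    v=V[m]
    if len(v)<15:return len(v)
    f=least_squares(lambda p:np.hypot(v[:,0]-p[0],v[:,1]-p[1])-r,c0,loss='soft_l1',f_scale=.002)
    return f.x,len(v),np.median(abs(f.fun))
for n,V in(('sc',P),('si',Q)):
    print(n,'bottle',circ(V,(.525,.135),.034,.015,.10),'small',circ(V,(.45,.215),.026,.02,.07,.05),'pot',circ(V,(.52,-.11),.0285,.01,.045,.05),'turq',circ(V,(.36,.03),.034,.02,.1))
    m=(np.hypot(V[...,0]-.53,V[...,1]-.13)<.05)&(V[...,2]>.155); print('cap top',np.median(V[m],0),m.sum())
# yellow
for n,q,V in(('sc',s,P),('si',d,Q)):
    h=cv2.cvtColor(q['color'],cv2.COLOR_RGB2HSV)
    m=cv2.inRange(h,(20,150,120),(34,255,255))>0
    m&=np.linalg.norm(V-[.61,.227,.21],axis=-1)<.06
    v=V[m];vv,uu=np.nonzero(m);print(n,'yellow',len(v),np.median(v,0),v.min(0),v.max(0),uu.min(),uu.max(),vv.min(),vv.max())
# post left front face x(y): use points z .25-.5
for n,V in(('sc',P),('si',Q)):
    for yc in(.225,-.218):
        m=(abs(V[...,1]-yc)<.03)&(V[...,2]>.08)&(V[...,2]<.5)&(V[...,0]>.55)&(V[...,0]<.68)
        v=V[m];
        if len(v)>20:
            hx,e=np.histogram(v[:,0],bins=np.arange(.55,.68,.004));print(n,yc,len(v),[(round(a,3),int(b)) for a,b in zip(e,hx) if b>15],np.percentile(v[:,1],[2,50,98]))
# lip points
for n,V in(('sc',P),('si',Q)):
    m=(abs(V[...,2]-.077)<.008)&(V[...,0]>.54)&(V[...,0]<.65)&(abs(V[...,1])<.2)
    v=V[m]
    for y in np.arange(-.18,.2,.06):
        w=v[abs(v[:,1]-y)<.02]
        if len(w)>5:print(n,'lip y',y.round(2),len(w),np.percentile(w[:,0],[1,5,50,95]),np.median(w[:,2]))
```

```text
sc bottle (array([0.5257, 0.1311]), 727, np.float64(0.0006215964955317843)) small (array([0.4468, 0.2221]), 310, np.float64(0.0005944712425691567)) pot (array([ 0.5073, -0.1083]), 197, np.float64(0.0008652072648325411)) turq (array([0.2985, 0.0885]), 690, np.float64(0.006304360338029242))
cap top [0.5217 0.1334 0.1656] 411
si bottle (array([0.5242, 0.1316]), 362, np.float64(0.0005895465304071694)) small (array([0.4447, 0.2238]), 146, np.float64(0.0005920546442218823)) pot (array([ 0.5053, -0.104 ]), 81, np.float64(0.00045297947105128397)) turq (array([0.3397, 0.0466]), 343, np.float64(0.0006834010622049497))
cap top [0.5236 0.1251 0.1677] 237
sc yellow 62 [0.6112 0.2255 0.2173] [0.6067 0.2141 0.2078] [0.6195 0.239  0.2221] 187 199 177 183
si yellow 30 [0.6126 0.2214 0.22  ] [0.6079 0.2114 0.2154] [0.6192 0.2366 0.2237] 277 281 148 155
sc 0.225 3779 [(np.float64(0.606), 36), (np.float64(0.61), 37), (np.float64(0.614), 184), (np.float64(0.618), 1880), (np.float64(0.622), 453), (np.float64(0.626), 95), (np.float64(0.63), 93), (np.float64(0.634), 329), (np.float64(0.638), 257), (np.float
[... 1271 characters left out ...]
loat64(0.578), 816), (np.float64(0.582), 245), (np.float64(0.586), 222), (np.float64(0.59), 211), (np.float64(0.594), 232), (np.float64(0.598), 210), (np.float64(0.602), 223), (np.float64(0.606), 188), (np.float64(0.61), 185), (np.float64(0.614), 157), (np.float64(0.618), 199), (np.float64(0.622), 188), (np.float64(0.626), 176), (np.float64(0.63), 72), (np.float64(0.638), 24), (np.float64(0.642), 85), (np.float64(0.646), 89), (np.float64(0.65), 93), (np.float64(0.654), 95), (np.float64(0.658), 108), (np.float64(0.662), 105), (np.float64(0.666), 113), (np.float64(0.67), 116), (np.float64(0.674), 115)] [-0.245  -0.2401 -0.2125]
si lip y 0.12 12 [0.5426 0.5426 0.5481 0.5549] 0.07761817288090861
```

```bash
cat >> h.py <<'E'
from scipy.spatial.transform import Rotation as R
def Rt(pitch,yaw):
    p,y=np.radians([pitch,yaw]); z=np.array([np.cos(p)*np.cos(y),np.cos(p)*np.sin(y),-np.sin(p)]); Y=np.array([np.sin(y),-np.cos(y),0])
    return np.c_[np.cross(Y,z),Y,z]
def rel(p,pitch,yaw,p0=None,R0=None):
    o=robot.get_obs()
    if p0 is None:p0=o['tool_pos'];R0=R.from_euler('xyz',o['ee_rot']).as_matrix()
    G=Rt(pitch,yaw)
    return np.r_[np.degrees(R.from_matrix(R0.T@G).as_rotvec()),R0.T@(np.array(p)-p0)*1000].round(1)
yaw=np.radians(-5);O=np.array([.625,-.001,0]);ex=np.array([np.cos(yaw),np.sin(yaw),0]);ey=np.array([-ex[1],ex[0],0])
def W(x,y,z):return O+x*ex+y*ey+[0,0,z]
def E(p):p=np.asarray(p)-O;return np.stack([p@ex,p@ey,p[...,2]],-1)
E
python3 - <<'E'
from h import *
np.set_printoptions(precision=4,suppress=True)
w=snap('wrist');print(w['T_tool_cam'],w['fx'])
for f,q in(('scene',(238,155)),('scene',(267,152)),('scene',(238,163)),('scene',(267,160))):
    print('brown',E(np.load(f+'P.npy')[q[1],q[0]]))
V=np.load('sceneP.npy');e=E(V);m=(e[...,0]>-.05)&(e[...,0]<.02)&(abs(e[...,1])<.2)&(e[...,2]>.03)&(e[...,2]<.12);print(np.nanpercentile(e[m],[1,10,50,90,99],axis=0))
Q=np.load('sideP.npy')
m=(np.hypot(Q[...,0]-.34,Q[...,1]-.047)<.05)&(Q[...,2]>.1);print('turq top',np.percentile(Q[m][:,2],[50,99]))
print(rel((.45,-.10,.20),45,15),rel(W(-.085,-.04,.15),40,15))
E
```

```text
[[ 0.0003 -0.9631 -0.2693  0.0778]
 [ 1.      0.0001  0.0008  0.0003]
 [-0.0008 -0.2693  0.9631 -0.179 ]
 [ 0.      0.      0.      1.    ]] 274.3344313717553
brown [0.0011 0.112  0.214 ]
brown [-0.0026  0.0454  0.2012]
brown [0.     0.1134 0.1922]
brown [0.0001 0.0441 0.175 ]
[[-0.0456 -0.1883  0.0938]
 [-0.0418 -0.147   0.0983]
 [-0.0209  0.0073  0.1033]
 [-0.0056  0.1625  0.1143]
 [-0.0034  0.1915  0.1194]]
turq top [0.1462 0.1705]
[  -1.7   45.     3.8  392.6 -308.1    5.2] [  -1.9   50.     3.8  496.4 -342.5   55.2]
```

Run:
```python
from h import *
import pickle
np.set_printoptions(precision=4,suppress=True)
s=pickle.load(open('scene.pkl','rb'))
for uv in((240,166),(268,162)):
    r=rays(s,[uv])[0]@s['T'][:3,:3].T;c=s['T'][:3,3];print('brown base',E(c-r*c[2]/r[2]))
V=np.load('sceneP.npy');e=E(V);m=(e[...,0]>-.04)&(e[...,0]<-.015)&(abs(e[...,1])<.17)&(e[...,2]>.03)&(e[...,2]<.13);print('liptop',np.nanpercentile(e[m][:,2],[5,25,50,75,95]))
```

```text
brown base [0.1848 0.0399 0.    ]
brown base [ 0.1679 -0.0363  0.    ]
liptop [0.0999 0.1019 0.103  0.1044 0.1147]
```

Request:
arm_command --targets '[-0.5,8,1,0,-50,-20,1,-1,16,1.5,30,-90,-40,1,-1,24,2,70,-130,-40,1,-1.5,32,3,120,-170,-40,1,-1.5,40,3.5,170,-210,-30,1,-1.7,45,3.8,220,-240,-20,1,-1.7,45,3.8,270,-270,-10,1,-1.7,45,3.8,310,-290,0,1,-1.7,45,3.8,350,-308,0,1,-1.7,45,3.8,393,-308,5,1,-1.7,45,3.8,393,-308,5,1,-1.7,45,3.8,393,-308,5,1,-1.7,45,3.8,393,-308,5,1]'

```text
time: 1.45
tool_pos: [0.4506, -0.0982, 0.1999]
ee_rot: [3.139, -0.785, 0.269]
wrist_force: [0.4, -0.2, -0.1]
width: 0.0001
finger_force: 0.0
```

Run:
```python
from h import *
np.set_printoptions(precision=4,suppress=True)
w=snap('wrist');save(w,'w1.png',k=1.5)
print(rel(W(-.095,-.04,.055),40,15),rel(W(-.030,-.04,.055),40,15))
V=E(cloud(w));m=(V[...,0]>-.043)&(V[...,0]<-.012)&(abs(V[...,1])<.17)&(V[...,2]>.03)&(V[...,2]<.13);print('liptop',np.nanpercentile(V[m],[5,25,50,75,95],axis=0))
```

```text
[  0.    5.    0.1 -37.8 -45.4 167.3] [  0.    5.    0.1   5.4 -23.1 210.5]
liptop [[-0.0424 -0.1561  0.0991]
 [-0.0378 -0.1017  0.1026]
 [-0.0299 -0.023   0.1031]
 [-0.0212  0.0682  0.1036]
 [-0.0139  0.1446  0.1124]]
```

View pics/w1.png

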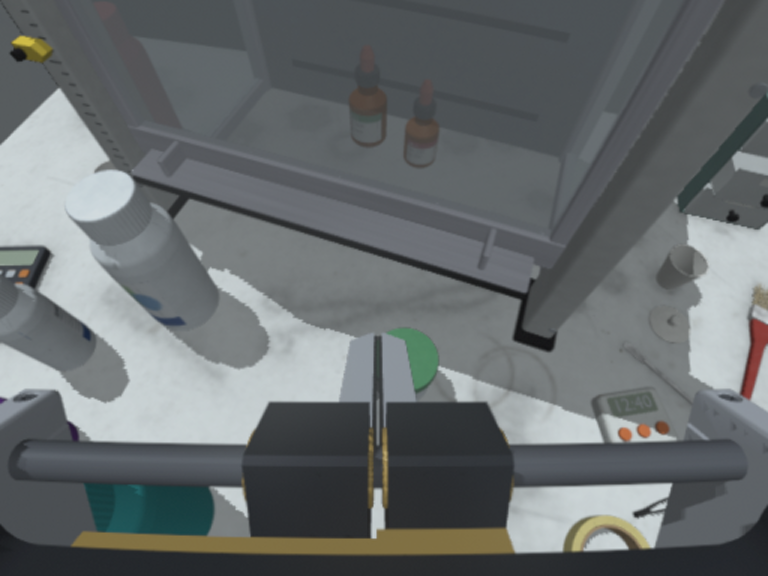

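Wrist view: pointer at (32,48), lip from (135,175) to (530,290), finger tips at (378,340) above and left of the green pot. I'll go under the lip now.

Request:
arm_command --targets '[0,2,0,-10,-12,42,1,0,5,0,-20,-24,84,1,0,5,0,-29,-35,126,1,0,5,0,-38,-45,167,1,0,5,0,-38,-45,167,1,0,5,0,-38,-45,167,1,0,5,0,-27,-40,178,1,0,5,0,-16,-34,189,1,0,5,0,-5,-29,200,1,0,5,0,5,-23,210,1,0,5,0,5,-23,210,1,0,5,0,5,-23,210,1]'

```text
time: 2.7
tool_pos: [0.5922, -0.0415, 0.0582]
ee_rot: [3.134, -0.876, 0.265]
wrist_force: [0.9, 0.0, 0.5]
width: 0.0003
finger_force: 0.0
```

Run:
```python
from h import *
np.set_printoptions(precision=4,suppress=True)
o=robot.get_obs();print(E(o['tool_pos']),o['wrist_force'])
for z in(.08,.13,.19): print(rel(W(-.030,-.04,z),40,15))
w=snap('wrist');save(w,'w2.png',k=1.3)
```

```text
[-0.0292 -0.0432  0.0582] [0.8587 0.0116 0.4606]
[  0.3  -0.2   0.1  16.9  -3.2 -13.7]
[  0.3  -0.2   0.1  55.3  -3.  -45.7]
[  0.3  -0.2   0.1 101.4  -2.7 -84.1]
```

View pics/w2.png

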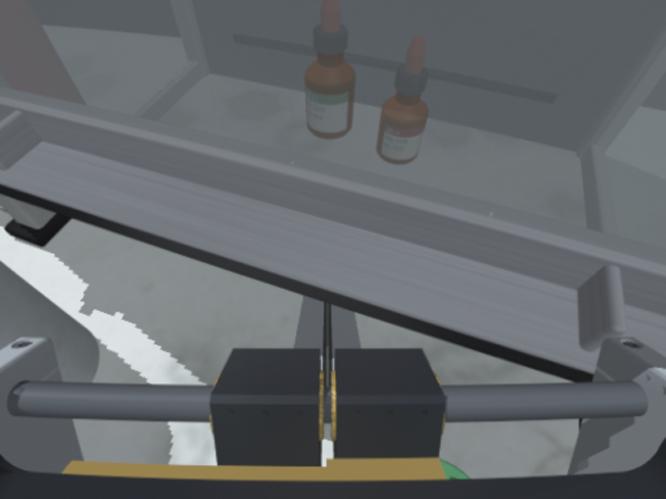

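The tips (327,300) are under the lip. The end plate is in front of the lip edge and clear. I lift about 100 mm, then measure.

Request:
arm_command --targets '[0,0,0,4,0,-3,1,0,0,0,8,0,-6.5,1,0,0,0,12,0,-10,1,0,0,0,18,0,-15,1,0,0,0,24,0,-20,1,0,0,0,30,0,-25,1,0,0,0,36,0,-30,1,0,0,0,42,0,-35,1,0,0,0,48,0,-40,1,0,0,0,54,0,-45,1,0,0,0,60,0,-50,1,0,0,0,65,0,-54,1,0,0,0,70,0,-58.3,1,0,0,0,74,0,-61.7,1,0,0,0,77,0,-64.2,1,0,0,0,77,0,-64.2,1,0,0,0,77,0,-64.2,1]'

```text
time: 4.45
tool_pos: [0.5907, -0.0384, 0.1555]
ee_rot: [3.139, -0.871, 0.266]
wrist_force: [-8.5, -3.4, -2.5]
width: 0.0007
finger_force: 3.3
```

```bash
cat > m.py <<'E'
from h import *
import sys
np.set_printoptions(precision=4,suppress=True)
o=robot.get_obs();print(E(o['tool_pos']),o['tool_pos'],o['wrist_force'])
for n in('scene','side','wrist'):
    w=snap(n);V=E(cloud(w))
    m=(V[...,0]>-.042)&(V[...,0]<-.012)&(abs(V[...,1])<.17)&(V[...,2]>.1)&(V[...,2]<.28)
    print(n,m.sum(),'z',np.percentile(V[m][:,2],[5,25,50,75,95]) if m.sum()>30 else '')
    if n==sys.argv[1]:
        c=list(map(int,sys.argv[3:7])) if len(sys.argv)>3 else None
        save(w,sys.argv[2],c,3.2 if c else 1.5); np.save('lastP.npy',V)
E
python3 m.py wrist w3.png
```

```text
[-0.0309 -0.0403  0.1555] [ 0.5907 -0.0384  0.1555] [-8.4613 -3.4226 -2.5266]
scene 1435 z [0.188  0.1921 0.1933 0.1945 0.2003]
side 1322 z [0.1929 0.1942 0.1951 0.1963 0.2072]
wrist 21470 z [0.1924 0.193  0.1935 0.1939 0.2077]
```

View pics/w3.png

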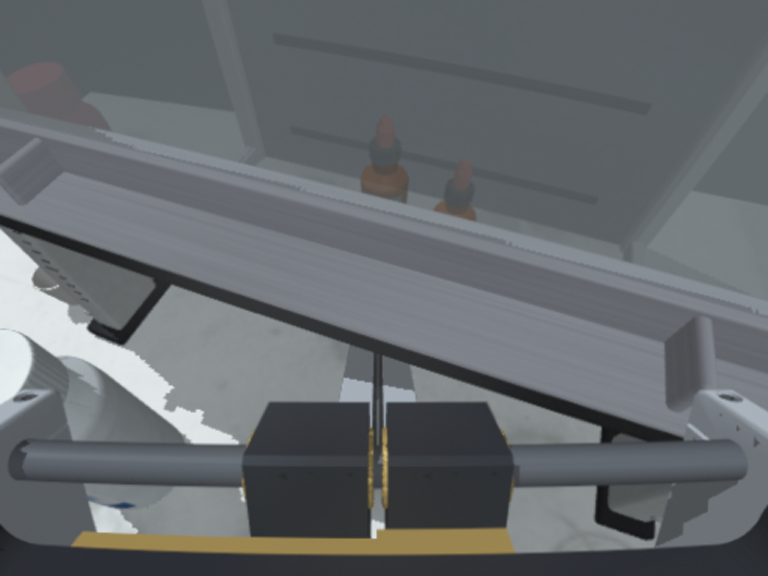

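Request:
arm_command --targets '[0,0,0,5,0,-4.2,1,0,0,0,10,0,-8.3,1,0,0,0,15,0,-12.5,1,0,0,0,19,0,-15.8,1,0,0,0,20,0,-16.6,1,0,0,0,20,0,-16.6,1,0,0,0,20,0,-16.6,1]'

```text
time: 5.3
tool_pos: [0.5909, -0.0384, 0.1816]
ee_rot: [3.138, -0.871, 0.266]
wrist_force: [-9.8, -3.0, -2.6]
width: 0.0005
finger_force: 3.9
```

```bash
python3 m.py none x
python3 - <<'E'
from h import *
np.set_printoptions(precision=4,suppress=True)
print('down10',rel(W(-.031,-.04,.168),40,15),'back',rel(W(-.10,-.04,.168),40,15))
w=snap('wrist')
for p,pi,ya in(((-.14,.06,.23),20,15),((-.16,.06,.24),20,15),((-.16,.08,.22),10,20),((-.14,.1,.24),25,25)):
    T=np.eye(4);T[:3,:3]=Rt(pi,ya);T[:3,3]=W(*p);w['T']=T@w['T_tool_cam']
    print(p,pi,ya,project(w,[W(-.036,.215,.215),W(-.045,.19,.21),W(-.045,.1,.21)]).round().tolist(),E(w['T'][:3,3]),rel(W(*p),pi,ya))
E
```

```text
[-0.0307 -0.0402  0.1816] [ 0.5909 -0.0384  0.1816] [-9.8177 -2.9534 -2.618 ]
scene 1430 z [0.2139 0.2182 0.2195 0.2205 0.2263]
side 1371 z [0.2193 0.2205 0.2214 0.2224 0.2335]
wrist 21457 z [0.2186 0.2192 0.2196 0.2201 0.234 ]
down10 [  0.    0.1   0.1 -10.5  -0.3   8.6] back [  0.    0.1   0.1 -52.2 -24.  -41. ]
(-0.14, 0.06, 0.23) 20 15 [[159.0, 155.0], [173.0, 165.0], [246.0, 179.0]] [-0.2734  0.011   0.3647] [  -0.    20.1    0.1   -6.7 -131.5  -83.5]
(-0.16, 0.06, 0.24) 20 15 [[170.0, 155.0], [184.0, 165.0], [253.0, 178.0]] [-0.2934  0.011   0.3747] [  -0.    20.1    0.1  -11.1 -138.4 -104.3]
(-0.16, 0.08, 0.22) 10 20 [[196.0, 163.0], [209.0, 171.0], [279.0, 184.0]] [-0.3079  0.0106  0.3279] [   4.5   30.1   -2.   -22.  -157.2  -86.2]
(-0.14, 0.1, 0.24) 25 25 [[211.0, 153.0], [224.0, 166.0], [298.0, 192.0]] [-0.2523  0.0347  0.3865] [   8.4   15.1   -5.2    9.9 -169.1  -79.5]
```

Request:
arm_command --targets '[0,0,0,-5,0,4,1,0,0,0,-10.5,0,8.6,1,0,0,0,-20,-5,-3,1,0,0,0,-32,-12,-18,1,0,0,0,-44,-19,-32,1,0,0,0,-52,-24,-41,1,0,0,0,-52,-24,-41,1]'

```text
time: 6.2
tool_pos: [0.5231, -0.0324, 0.1699]
ee_rot: [3.136, -0.876, 0.266]
wrist_force: [-0.5, -0.2, 0.7]
width: 0.0001
finger_force: 0.0
```

Run:
```python
from h import *
np.set_printoptions(precision=4,suppress=True)
o=robot.get_obs();print(E(o['tool_pos']),o['wrist_force'])
w=snap('wrist')
for p,pi,ya in(((-.11,.03,.23),30,15),((-.09,.10,.25),20,15),):
    T=np.eye(4);T[:3,:3]=Rt(pi,ya);T[:3,3]=W(*p);w['T']=T@w['T_tool_cam']
    print(p,pi,ya,project(w,[W(-.036,.215,.215),W(-.045,.19,.21),W(-.045,.1,.21)]).round().tolist(),E(w['T'][:3,3]),rel(W(*p),pi,ya))
```

```text
[-0.0988 -0.0401  0.1699] [-0.4598 -0.2205  0.7073]
(-0.11, 0.03, 0.23) 30 15 [[116.0, 143.0], [131.0, 156.0], [206.0, 175.0]] [-0.2194 -0.0103  0.3873] [  0.2   9.8   0.2  54.5 -70.  -28.6]
(-0.09, 0.1, 0.25) 20 15 [[166.0, 198.0], [183.0, 212.0], [268.0, 233.0]] [-0.2234  0.051   0.3847] [   0.1   19.8    0.2   97.4 -128.8   -8.8]
```

Request:
arm_command --targets '[0,5,0,25,-30,-15,1,0,10,0,55,-70,-28,1,0,15,0,75,-100,-18,1,0,20,0,97,-129,-9,1,0,20,0,97,-129,-9,1,0,20,0,97,-129,-9,1,0,20,0,97,-129,-9,1]'

```text
time: 6.95
tool_pos: [0.5438, 0.1057, 0.249]
ee_rot: [3.134, -1.223, 0.267]
wrist_force: [0.4, -0.2, 0.1]
width: 0.0003
finger_force: 0.0
```

Run:
```python
from h import *
import pickle
np.set_printoptions(precision=4,suppress=True)
o=robot.get_obs();print(E(o['tool_pos']),o['wrist_force'])
w=snap('wrist');pickle.dump(w,open('w4.pkl','wb'));V=E(cloud(w))
c=project(w,[W(-.036,.215,.215)])[0].astype(int);print(c)
save(w,'w4.png',(c[0]-60,c[1]-40,c[0]+100,c[1]+60),5)
h=cv2.cvtColor(w['color'],cv2.COLOR_RGB2HSV)
m=(cv2.inRange(h,(20,130,90),(34,255,255))>0)&(np.linalg.norm(V-[-.03,.22,.215],axis=-1)<.04)
v=V[m];vv,uu=np.nonzero(m);print(len(v),np.percentile(v,[0,5,50,95,100],axis=0),uu.min(),uu.max(),vv.min(),vv.max())
f=v[v[:,0]<np.percentile(v[:,0],50)];print('front',f[:,2].min(),f[:,2].max())
m=(V[...,0]>-.04)&(V[...,0]<-.015)&(abs(V[...,1])<.17)&(V[...,2]>.15)&(V[...,2]<.28);print('liptop',np.percentile(V[m][:,2],[5,25,50,75]))
for y in(.1,.15,.18):
    k=m&(abs(V[...,1]-y)<.02);print(y,np.median(V[k][:,2]))
```

```text
[-0.0901  0.0992  0.249 ] [ 0.4408 -0.2198  0.0922]
[165 197]
185 [[-0.0379  0.209   0.2123]
 [-0.037   0.2103  0.213 ]
 [-0.0333  0.2189  0.2185]
 [-0.0279  0.2336  0.2195]
 [-0.0266  0.236   0.2198]] 149 174 187 200
front 0.21289260912535088 0.21973328410159415
liptop [0.2189 0.2193 0.2197 0.22  ]
0.1 0.2196585701907664
0.15 0.220001917888862
0.18 0.2196239471188185
```

View pics/w4.png

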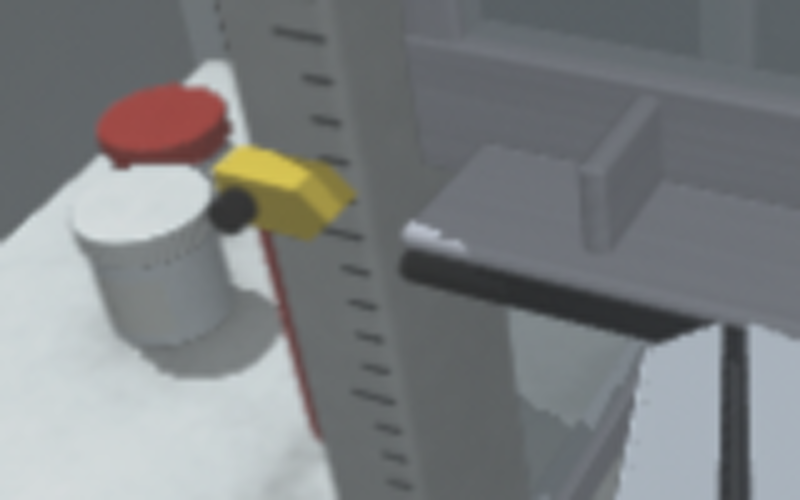

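Run:
```python
from h import *
import pickle
np.set_printoptions(precision=4,suppress=True)
w=pickle.load(open('w4.pkl','rb'));V=E(cloud(w))
def onx(uv,x):
    r=rays(w,[uv])[0]@w['T'][:3,:3].T;c=w['T'][:3,3];t=(x-(c-O)@ex)/(r@ex);return E(c+t*r)
o=(105,157)
for n,(u,v),x in(('tip front',(320,238),-.036),('tip rear',(355,192),-.025),('top rear',(325,160),-.025),('top front',(300,195),-.036),('top L rear',(235,146),-.025),('bot front',(300,240),-.036),('lip low corner',(405,278),-.045),('lip low edge',(500,300),-.045)):
    uv=(o[0]+u/5-.4,o[1]+v/5-.4);print(n,onx(uv,x),V[int(round(uv[1])),int(round(uv[0]))])
# post front face x
m=(V[...,2]>.1)&(V[...,2]<.4)&(V[...,1]>.212)&(V[...,1]<.235)&(abs(V[...,0]+.025)<.006);print('postface',np.median(V[m],0))
```

```text
tip front [-0.036   0.2124  0.2064] [-0.0255  0.2208  0.1969]
tip rear [-0.025   0.2097  0.2117] [-0.0236  0.2103  0.2107]
top rear [-0.025   0.216   0.2186] [-0.0266  0.2143  0.2195]
top front [-0.036   0.2152  0.217 ] [-0.0362  0.2146  0.2167]
top L rear [-0.025   0.2398  0.2168] [-0.0278  0.2366  0.219 ]
bot front [-0.036   0.2179  0.2044] [-0.0259  0.2264  0.1943]
lip low corner [-0.045   0.1855  0.2098] [-0.0462  0.1841  0.2114]
lip low edge [-0.045   0.164   0.2103] [-0.046   0.1629  0.2109]
postface [-0.026   0.2228  0.3047]
```

Pointer top is at z≈0.2195 and the arrow tip at about 0.212. The lip underside is at 0.2087, so it is about 3 mm short.

Run:
```python
from h import *
np.set_printoptions(precision=4,suppress=True)
for p in((-.10,-.04,.17),(-.031,-.04,.168),(-.031,-.04,.1816),(-.031,-.04,.1846)):print(rel(W(*p),40,15))
```

```text
[  0.2 -20.1   0.  -93.9 126.7 -26. ]
[  0.2 -20.1   0.  -73.7 150.2  35.7]
[  0.2 -20.1   0.  -60.9 150.2  31.1]
[  0.2 -20.1   0.  -58.1 150.2  30.1]
```

Request:
arm_command --targets '[0,-5,0,-15,25,-12,1,0,-10,0,-40,60,-30,1,0,-15,0,-68,95,-28,1,0,-20,0,-94,127,-26,1,0,-20,0,-94,127,-26,1,0,-20,0,-84,139,5,1,0,-20,0,-74,150,36,1,0,-20,0,-74,150,36,1,0,-20,0,-68,150,33.7,1,0,-20,0,-62,150,31.5,1,0,-20,0,-60,150,30.8,1,0,-20,0,-58.6,150,30.3,1,0,-20,0,-58.6,150,30.3,1,0,-20,0,-58.6,150,30.3,1]'

```text
time: 8.4
tool_pos: [0.5895, -0.036, 0.1826]
ee_rot: [3.138, -0.872, 0.265]
wrist_force: [-3.6, -0.6, -0.8]
width: 0.0005
finger_force: 1.6
```

```bash
python3 m.py none x
```

```text
[-0.0323 -0.038   0.1826] [ 0.5895 -0.036   0.1826] [-3.583  -0.5759 -0.7815]
scene 1457 z [0.214  0.2185 0.2196 0.2206 0.2272]
side 1370 z [0.2195 0.2207 0.2216 0.2226 0.234 ]
wrist 21214 z [0.2187 0.2193 0.2197 0.2202 0.2345]
```

Request:
arm_command --targets '[0,0,0,1.5,0,-1.2,1,0,0,0,3,0,-2.5,1,0,0,0,3,0,-2.5,1,0,0,0,3,0,-2.5,1]'

```text
time: 8.95
tool_pos: [0.5897, -0.0359, 0.1861]
ee_rot: [3.139, -0.872, 0.264]
wrist_force: [-4.8, -1.8, -3.8]
width: 0.0006
finger_force: 2.9
```

```bash
python3 m.py none x
```

```text
[-0.0321 -0.0379  0.1861] [ 0.5897 -0.0359  0.1861] [-4.786  -1.7711 -3.8316]
scene 1435 z [0.2173 0.2216 0.2229 0.2239 0.2308]
side 1372 z [0.2228 0.2239 0.2248 0.2258 0.2365]
wrist 21233 z [0.222  0.2226 0.223  0.2235 0.2376]
```

The lip underside is now at 0.212, level with the pointer. I withdraw and compute the approach to the bottle.

Request:
arm_command --targets '[0,0,0,-6,0,5,1,0,0,0,-12,0,10,1,0,0,0,-22,-5,-2,1,0,0,0,-34,-12,-17,1,0,0,0,-46,-19,-31,1,0,0,0,-60,-27,-48,1,0,0,0,-60,-27,-48,1]'

```text
time: 9.8
tool_pos: [0.51, -0.0295, 0.1726]
ee_rot: [3.136, -0.876, 0.265]
wrist_force: [0.1, 0.0, 0.6]
width: 0.0001
finger_force: 0.0
```

```bash
python3 m.py none x
python3 - <<'E'
from h import *
np.set_printoptions(precision=4,suppress=True)
b=np.array([.525,.1315]);d=np.array([np.cos(np.radians(25)),np.sin(np.radians(25))])
q=b-.065*d;print(q,E(np.r_[b,0]))
for z in(.28,.10,.03):print(rel((*q,z),60,25))
E
```

```text
[-0.1121 -0.0385  0.1726] [ 0.51   -0.0295  0.1726] [0.1391 0.0433 0.572 ]
scene 1732 z [0.2176 0.2215 0.2227 0.2239 0.2317]
side 1369 z [0.2227 0.2239 0.2248 0.2258 0.237 ]
wrist 12658 z [0.2218 0.2226 0.223  0.2234 0.2377]
[0.4661 0.104 ] [-0.1112  0.1233  0.    ]
[   6.6  -20.1   -7.6   76.8 -140.7  -76. ]
[   6.6  -20.1   -7.6  -61.4 -141.3   39.3]
[   6.6  -20.1   -7.6 -115.1 -141.5   84.2]
```

Request:
arm_command --targets '[0,-3,0,30,0,-35,0,0,-6,0,62,0,-70,0,2,-10,-2,75,-40,-85,0,4,-15,-5,77,-85,-80,0,6.6,-20,-7.6,77,-130,-76,0,6.6,-20,-7.6,77,-141,-76,0,6.6,-20,-7.6,40,-141,-45,0,6.6,-20,-7.6,5,-141,-16,0,6.6,-20,-7.6,-30,-141,13,0,6.6,-20,-7.6,-61,-141,39,0,6.6,-20,-7.6,-61,-141,39,0,6.6,-20,-7.6,-61,-141,39,0]'

```text
time: 11.15
tool_pos: [0.4658, 0.1046, 0.1001]
ee_rot: [-3.14, -0.523, 0.436]
wrist_force: [-0.1, -0.6, 0.5]
width: 0.0468
finger_force: 0.0
```

Run:
```python
from h import *
np.set_printoptions(precision=4,suppress=True)
o=robot.get_obs();print(o['tool_pos'],o['wrist_force'],o['width'])
w=snap('scene');save(w,'s5.png',k=1.5)
b=np.array([.525,.1315]);d=np.array([np.cos(np.radians(25)),np.sin(np.radians(25))])
print(rel((*(b-.065*d),.03),60,25),rel((*(b-.034*d),.03),60,25))
```

```text
[0.4658 0.1046 0.1001] [-0.099  -0.6341  0.4518] 0.04677096445471289
[  0.   -0.2   0.  -37.4  -0.1  62.1] [  0.   -0.2   0.  -10.6  -0.1  77.7]
```

View pics/s5.png

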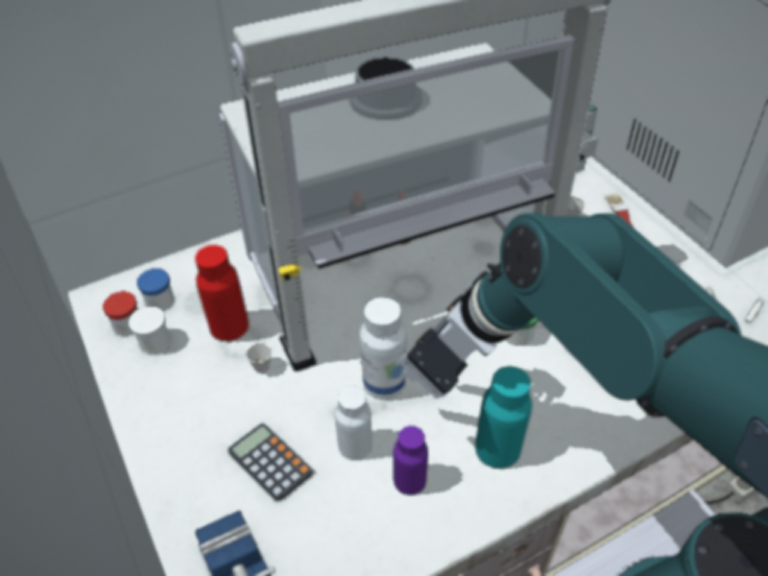

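Request:
arm_command --targets '[0,0,0,-13,0,21,0,0,0,0,-26,0,42,0,0,0,0,-37.4,0,62,0,0,0,0,-37.4,0,62,0,0,0,0,-30,0,66.3,0,0,0,0,-23,0,70.5,0,0,0,0,-16,0,74.5,0,0,0,0,-10.6,0,77.7,0,0,0,0,-8,0,79.2,0,0,0,0,-8,0,79.2,0]'

```text
time: 12.2
tool_pos: [0.4947, 0.1183, 0.0268]
ee_rot: [-3.14, -0.523, 0.437]
wrist_force: [0.1, -0.2, 0.9]
width: 0.0468
finger_force: 0.0
```

```bash
cat > b.py <<'E'
from h import *
from scipy.optimize import least_squares
np.set_printoptions(precision=4,suppress=True)
def bot(c0,rad=.055):
    V=cloud(snap('scene'));c0=W(c0[0],c0[1],0)[:2]
    m=(np.hypot(V[...,0]-c0[0],V[...,1]-c0[1])<rad)&(V[...,2]>.06)&(V[...,2]<.115);v=V[m]
    f=least_squares(lambda p:np.hypot(v[:,0]-p[0],v[:,1]-p[1])-.034,c0,loss='soft_l1',f_scale=.002)
    m=(np.hypot(V[...,0]-c0[0],V[...,1]-c0[1])<rad)&(V[...,2]>.155)&(V[...,2]<.18)
    print('bottle E',E(np.r_[f.x,0]),len(v),'cap',np.median(E(V[m]),0) if m.sum() else '',m.sum());return E(np.r_[f.x,0])
o=robot.get_obs();print(E(o['tool_pos']),o['wrist_force'],o['width'])
E
python3 - <<'E'
from b import *
c=bot((-.108,.123))
p=E(robot.get_obs()['tool_pos'])
print(c-p)
for dx,pi in((.05,60),(.08,55),(.11,45),(.14,36),(.19,28)):
    print(dx,pi,rel(W(p[0]+dx,p[1],.03),pi,25))
E
```

```text
[-0.1402  0.1075  0.0268] [ 0.127  -0.2258  0.8823] 0.04683677421503844
bottle E [-0.11    0.1229  0.    ] 423 cap [-0.1152  0.1249  0.1657] 415
[ 0.0306  0.0155 -0.0267]
0.05 60 [-0.1  0.1  0.  39.2 25.  18.7]
0.08 55 [-0.1  5.1  0.  61.7 40.1 31.6]
0.11 45 [-0.1 15.1 -0.  84.2 55.1 44.6]
0.14 36 [ -0.1  24.1  -0.  106.7  70.1  57.5]
0.19 28 [ -0.1  32.1  -0.  144.2  95.1  79.1]
```

Request:
arm_command --targets '[0,0,0,4.5,2.5,1,0,0,0,0,8.5,5,3,0,0,0,0,12.4,7.5,5,0,0,0,0,16.2,10,7,0,0,0,0,20,12.5,9,0,0,0,0,23.8,15,11,0,0,0,0,27.6,17.5,13,0,0,0,0,31.5,20,15,0,0,0,0,35.3,22.5,17,0,0,0,0,39.2,25,18.7,0,0,0,0,39.2,25,18.7,0]'

```text
time: 13.35
tool_pos: [0.5453, 0.1136, 0.0309]
ee_rot: [-3.141, -0.524, 0.436]
wrist_force: [-0.5, -0.4, -0.7]
width: 0.0467
finger_force: 0.4
```

Run:
```python
from b import *
c=bot((-.06,.123))
p=E(robot.get_obs()['tool_pos'])
print(c-p)
for dx,pi in((.03,55),(.06,45),(.09,36),(.12,30),(.135,28)):
    print(dx,pi,rel(W(p[0]+dx,p[1],.03),pi,25))
```

```text
[-0.0893  0.1072  0.0309] [-0.5092 -0.3743 -0.6904] 0.04666336845647893
bottle E [-0.0578  0.1255  0.    ] 393 cap [-0.0594  0.1297  0.1665] 391
[ 0.0319  0.0184 -0.0306]
0.03 55 [-0.   5.  -0.  22.2 15.  13.5]
0.06 45 [-0.  15.  -0.  44.7 30.  26.5]
0.09 36 [-0.  24.  -0.  67.2 45.  39.5]
0.12 30 [-0.  30.  -0.  89.7 60.  52.5]
0.135 28 [ -0.   32.   -0.  100.9  67.5  59. ]
```

Request:
arm_command --targets '[0,0.8,0,3.7,2.5,2.2,0,0,1.7,0,7.4,5,4.5,0,0,2.5,0,11.1,7.5,6.7,0,0,3.3,0,14.8,10,9,0,0,4.2,0,18.5,12.5,11.2,0,0,5,0,22.2,15,13.5,0,0,6.7,0,26,17.5,15.7,0,0,8.3,0,29.7,20,17.8,0,0,10,0,33.4,22.5,20,0,0,11.7,0,37.2,25,22.2,0,0,13.3,0,41,27.5,24.3,0,0,15,0,44.7,30,26.5,0,0,15,0,44.7,30,26.5,0]'

```text
time: 14.7
tool_pos: [0.6039, 0.1078, 0.0287]
ee_rot: [-3.14, -0.784, 0.434]
wrist_force: [-1.8, -0.4, -1.1]
width: 0.0467
finger_force: 0.7
```

Run:
```python
from b import *
p=E(robot.get_obs()['tool_pos'])
s=snap('scene');save(s,'s6.png',(150,120,400,300),3.2)
for dx,pi in((0,36),(.03,34),(.06,30),(.08,28)):
    print(dx,pi,rel(W(p[0]+dx,p[1],.03),pi,25))
```

```text
[-0.0305  0.1066  0.0287] [-1.7988 -0.4159 -1.0871] 0.04671768679614848
0 36 [-0.   9.1 -0.1  0.7  0.1 -0.8]
0.03 34 [-0.  11.1 -0.1 19.1 15.1 17.6]
0.06 30 [-0.  15.1 -0.1 37.5 30.1 35.9]
0.08 28 [-0.  17.1 -0.1 49.8 40.1 48.1]
```

View pics/s6.png

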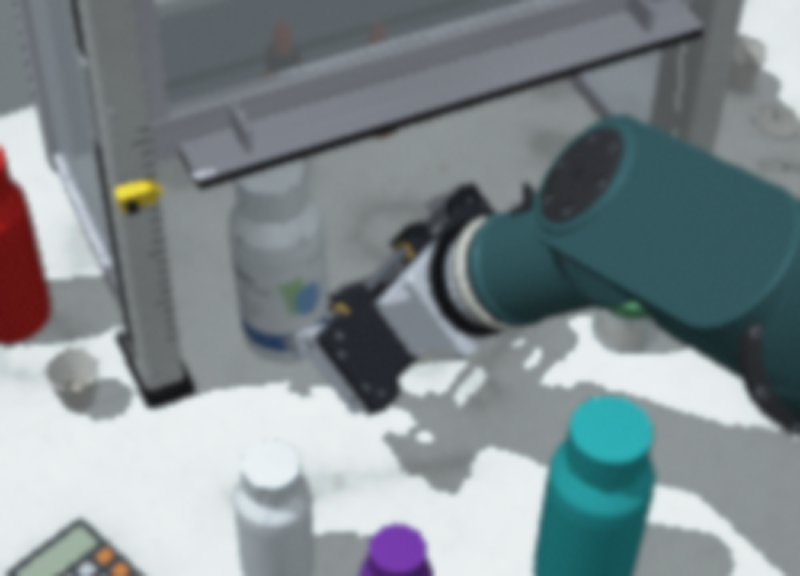

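The bottle is upright at (280,270), entering under the lip (190,170). The wrist is clear of the turquoise bottle and above the pot. I push on while flattening the pitch.

Request:
arm_command --targets '[0,2,0,3.5,2.5,2.5,0,0,4,0,6.7,5,5.5,0,0,6,0,10,7.5,8.5,0,0,8,0,13,10,11.5,0,0,9.5,0,16,12.5,14.5,0,0,11,0,19.1,15,17.5,0,0,11,0,19.1,15,17.5,0]'

```text
time: 15.45
tool_pos: [0.6339, 0.1054, 0.0302]
ee_rot: [-3.139, -0.976, 0.434]
wrist_force: [-1.2, 0.4, -0.2]
width: 0.0474
finger_force: 0.5
```

Run:
```python
from b import *
p=E(robot.get_obs()['tool_pos'])
for q in(E(cloud(snap('scene'))),E(cloud(snap('side')))):
  # lowest robot points over the pot neighbourhood
  for c,n in(((.506,-.106),'pot'),((.34,.047),'turq')):
    c=E(np.r_[c,0]);m=(np.hypot(q[...,0]-c[0],q[...,1]-c[1])<.05)&(q[...,2]>.03);print(n,np.percentile(q[m][:,2],[2,50,98]).round(3) if m.sum() else 0)
for dx,pi in((.02,32),(.04,32)):
    print(dx,pi,rel(W(p[0]+dx,p[1],.03),pi,25))
```

```text
[-0.0004  0.1068  0.0302] [-1.2441  0.393  -0.162 ] 0.04736157273751239
pot 0
turq [0.039 0.168 0.344]
pot [0.035 0.059 0.062]
turq [0.034 0.315 0.354]
0.02 32 [-0.   2.1 -0.   9.  10.1 14.6]
0.04 32 [-0.   2.1 -0.  18.7 20.1 29. ]
```

Request:
arm_command --targets '[0,0.3,0,2,2.5,3.6,0,0,0.6,0,4.3,5,7.3,0,0,1,0,6.7,7.5,11,0,0,1.5,0,9,10,14.6,0,0,2,0,11.4,12.5,18.2,0,0,2,0,13.8,15,21.8,0,0,2,0,16.2,17.5,25.4,0,0,2,0,18.7,20,29,0,0,2,0,18.7,20,29,0]'

```text
time: 16.45
tool_pos: [0.6746, 0.1021, 0.0306]
ee_rot: [-3.141, -1.013, 0.436]
wrist_force: [-1.0, 0.3, -0.9]
width: 0.0474
finger_force: 0.4
```

Run:
```python
from b import *
p=E(robot.get_obs()['tool_pos'])
w=snap('wrist');save(w,'w7.png',k=1.4)
V=E(cloud(w));m=(np.hypot(V[...,0]-p[0]-.03,V[...,1]-p[1]-.018)<.06)&(V[...,2]>.05)&(V[...,2]<.11);v=V[m]
if len(v)>20:
    f=least_squares(lambda q:np.hypot(v[:,0]-q[0],v[:,1]-q[1])-.034,p[:2]+[.03,.018],loss='soft_l1',f_scale=.002);print('bottle',f.x,len(v))
for dx,pi in((-.03,34),(-.07,45),(-.11,55)): print(dx,rel(W(p[0]+dx,p[1],.035),pi,25))
```

```text
[0.0404 0.107  0.0306] [-0.9654  0.2699 -0.8998] 0.04740332056025418
bottle [0.0663 0.1216] 8101
-0.03 [ -0.   -2.   -0.   -9.6 -14.8 -24.2]
-0.07 [ -0.  -13.   -0.  -28.  -34.8 -53.6]
-0.11 [ -0.  -23.   -0.  -46.3 -54.8 -82.9]
```

View pics/w7.png

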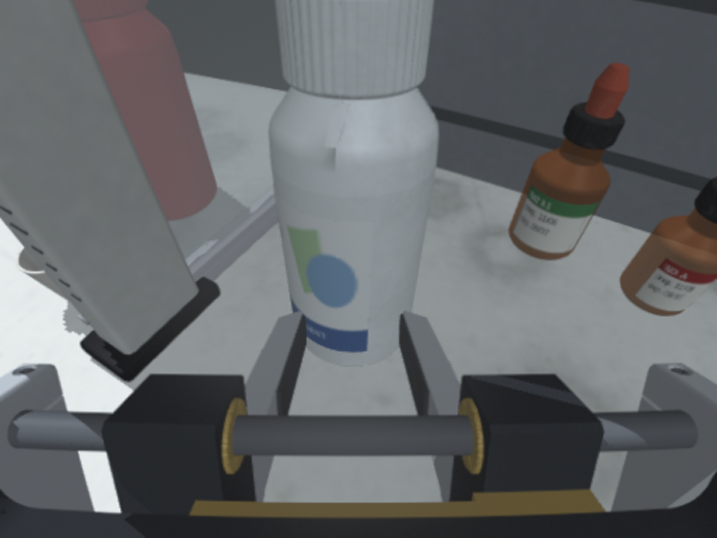

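Bottle at x=0.066, upright, nothing else touched. I nudge it 8 mm further, then back off along the tool's horizontal direction.

Request:
arm_command --targets '[0,0,0,1.5,1.3,2,0,0,0,0,2.9,2.7,4,0,0,0,0,3.9,4,5.8,0,0,0,0,3.9,4,5.8,0,0,0,0,1.5,4,2.5,0,0,0,0,-2,4,-4,0,0,0,0,-7,4,-12,0,0,0,0,-12,4,-20,0,0,0,0,-17,4,-28,0,0,0,0,-28,-4,-45,0,0,0,0,-38,-12,-60,0,0,-6,0,-48,-20,-78,0,0,-12,0,-58,-28,-96,0,0,-12,0,-58,-28,-96,0]'

```text
time: 17.9
tool_pos: [0.5587, 0.0795, 0.0316]
ee_rot: [-3.141, -0.799, 0.435]
wrist_force: [0.1, 0.7, -1.2]
width: 0.0468
finger_force: 0.0
```

```bash
python3 - <<'E'
from b import *
p=E(robot.get_obs()['tool_pos'])
w=snap('wrist');save(w,'w8.png',k=1.4)
V=E(cloud(w));m=(np.hypot(V[...,0]-.074,V[...,1]-.122)<.06)&(V[...,2]>.05)&(V[...,2]<.11);v=V[m]
f=least_squares(lambda q:np.hypot(v[:,0]-q[0],v[:,1]-q[1])-.034,(.074,.122),loss='soft_l1',f_scale=.002);print('bottle',f.x,len(v))
E
python3 m.py none x
```

```text
[-0.0731  0.0744  0.0316] [ 0.1279  0.662  -1.2263] 0.04679023658505204
bottle [0.0675 0.1181] 5455
[-0.0721  0.0741  0.034 ] [0.5597 0.0791 0.034 ] [1.0441 1.5925 0.914 ]
scene 1707 z [0.2175 0.2214 0.2227 0.2239 0.2316]
side 1371 z [0.2227 0.2239 0.2248 0.2258 0.2377]
wrist 0 z
```

View pics/w8.png

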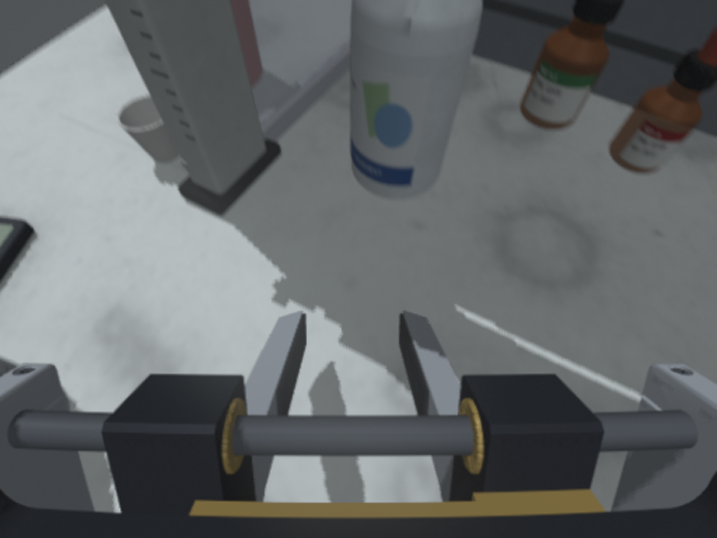

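The bottle stands upright inside, with its rear at least 33 mm behind the pane plane. The sash is still level with the pointer and the hand is free.

```bash
python3 -c "
from bench import robot
print(robot.get_obs()['wrist_force'],robot.close_job())"
```

```text
the job is handed in; nothing more can be done
[-0.10031754  0.51899526 -0.06630316] None
```

The job is handed in, with no verdict returned: the underside of the sash lip measured about 212 mm, level with the yellow pointer to within about 1 mm, and the white bottle stands upright inside, its rear about 33 mm behind the pane, after 18 s of the 61 s allowed.

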